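Take the pressure of a gas flask with a sprung pencil gauge

TASK

Lift the pencil-type pressure gauge out of its wooden stand, press it upright onto the bare valve stem of the flask until the rod has come out and stopped climbing although you push two or three millimetres further, and keep it steady there for two seconds to take the reading. Push gently and do not drive the valve pin onto its stop, then set the gauge gently back, upright, in its stand and let go. Leave everything else on the bench alone.

Things in the scene. Friction and masses are not known exactly. Their poses are not given: they have to be found in the camera images.
- gauge: Pencil-type pressure gauge of bare aluminium, 120 g, upright in the wooden stand. Origin: centre of its open lower mouth; z runs up the gauge. A flared foot (32 outside, bore 22 across at the mouth, narrowing to 16 over 10 mm), a round socket 26 across with 16 bore up to 48 above the mouth, then a square barrel 22 x 22 (faces square to its x and y) from 48 to 102 above the mouth.
- gauge_grip (a point): Where to grip the gauge: the middle of its square barrel, 80 above the mouth. The white indicator rod comes out of the barrel's top: its cap stands 106 above the mouth at rest and up to 126 when reading, so keep the hand clear of it.
- rod (a joint): How far the indicator rod has been pushed up out of the gauge, m: 0 at rest, stop at 0.024. Inside the socket its foot waits 24 mm above the mouth. A spring in the gauge (0.7 N per mm, 0.7 N preload) pushes the rod back down; it returns to 0 when the gauge is lifted off.
- flask: The pressurised aluminium flask, fixed to the bench: body 80 across, shoulder at 70 height, and on it the bare upright brass valve stem, 12 across and 46 tall. Origin: centre of its underside on the bench; z up.
- stem_top (a point): Centre of the brass stem's top end, 116 above the bench. A thin steel valve pin, 6 across, stands 10 mm further up out of it.
- pin (a joint): How far the valve pin is pushed down into the stem, m: 0 fully up, hard stop at 0.0065. The unknown gas pressure, different each time, holds it up with a steady 4 to 15 N, the same over the whole stroke. The pin's top starts 126 above the bench; in the gauge it meets the rod's foot.
- pin_top (a point): Centre of the valve pin's top. As the gauge is pushed down over the stem the pin lifts the rod and the felt force grows, until the gauge's spring balances the gas, 5 to 20 mm after first touch; from there the rod stands still, the force stops growing and the pin sinks instead: only then is the reading true. With the pin on its stop the rod climbs again, falsely.
- stand: Wooden block fixed to the bench, 80 x 80, 40 tall, with a round hole 39 across and 28 deep in the middle of its top; the gauge stands in it, foot down. Origin: centre of its underside.
- stand_floor (a point): Centre of the floor of the stand's hole, 12 above the bench; the gauge's mouth rests here.
- capped_flask: A second flask of the same size, fixed to the bench, not part of the job: instead of a bare stem it carries a black screw cap, 26 across, top at 100 height. Origin: centre of its underside.
- wash_bottle: Bystander: white plastic wash bottle, 64 across, 150 tall. Origin: centre of its underside.
- beaker: Bystander: glass beaker, 70 across, 85 tall. Origin: centre of its underside.
- mortar: Bystander: white ceramic mortar, 90 across, 50 tall. Origin: centre of its underside.
- stopper: Bystander: rubber stopper, 30 across, 26 tall. Origin: centre of its underside.
- pen: Bystander: black pen lying on the bench, 9 thick, 130 long. Origin: its centre.
- conical_flask: Bystander: glass conical flask, 72 across the foot, 108 tall. Origin: centre of its underside.
There are look-alikes about, which are no part of the job. There is more than one size of the gauge; the job needs the larger.

How it is judged:
By the outcome, as a careful person would: the job done as asked, in the order asked, and still so for the second after the job is handed in, with the robot touching nothing.
It also fails if it takes over 72 s, if anything falls off the work surface, if the arm or the gripper's body presses on something with over 40 N, if the wrist force passes 120 N, or if a joint passes its speed limit or range.

ROBOT

A 6-joint arm with a two-finger parallel gripper is mounted at the origin on the work surface. World frame = base frame: x ahead of the robot, y to its left, z up, the work surface at z = 0. Lengths are in m, angles in rad, forces in N, time in s.
With the tool pointing down it reaches from about 0.425 to 0.925 m from the base axis. Payload 12.5 kg.
Tool frame: the origin (TCP) lies at the very end of the fingers, on their centre line; the grasp point (between the pads) lies 19 mm behind it; z points along the fingers, x is the direction in which the jaws open and shut, and the axes are right-handed (so a half turn about z gives the same grasp; the last joint's range is limited). The gripper opens to 85 mm and grips with 20 to 120 N. Pads are 22 mm wide; open, the fingers measure 114 mm over their backs; the gripper's body (76 mm by 85 mm) begins 54 mm behind the grasp point. The pads swing forward as they close: fully open they stand 13 mm farther back than shut.
Start: joints at [-1.4, 0.491, 1.559, -0, 1.092, -0.106], TCP at [0.171, -0.601, 0.231] pointing down, gripper open.
Joint ranges: [-3.1, 3.1], [-0.84, 2.19], [0.05, 2.79], [-1.13, 4.28], [0.06, 2.93], [-2.69, 2.69]. Speed limits (rad/s): [2.22, 2.22, 2.79, 3.14, 3.14, 3.14].

INTERFACE

Orientations are given as a rotation vector (axis times angle).
In Python, from plant import env gives the robot as it stands. The module is installed in compiled form; this text tells all that it offers. Calls block until the motion is done:
- env.movep(position, orientation): joint-space move of the TCP to a pose.
- env.move_straight(position, ori=None, velocity=0.15, guard=None): straight line of the TCP; ori=None keeps the orientation; velocity is the mean speed in m/s. With guard (N) it stops when the force on the tool has changed by that much, and returns True; else False.
- env.move_joints(angles): joint-space move.
- env.gripper_to(opening, f_grip=None): finger opening in m; f_grip is the grip in N (None keeps the last); returns when the fingers have stopped.
- env.hold(seconds).
- env.inverse_kinematics(position, orientation): joint angles nearest the present ones, or None.
- env.get_state(): the state.
- env.camera(name): name is "side" or "top"; returns (picture, depth): 384x512x3 uint8, blue, green, red; 384x512 float32, m along the optical axis (not along the pixel's ray), 0 where there is no reading.
- env.camera_info(name): a dict with "camera_matrix" (3x3 intrinsics, pixels), "rvec" (rotation vector, rad) and "tvec" (3), from world to camera coordinates, as OpenCV has them. Camera axes: x right, y down, z forward; pixel columns grow to the right and rows downward; lengths in m; the calibration is good to about 2 mm. A picture is of the moment at which its call begins. camera_info takes no time and is no camera call.
A pose or a line that the arm cannot do raises env.Unreachable and nothing moves.
- env.job_done(): hands the job in, once; it reports no verdict.
The state is a dict: "clock": time; "qpos": joint angles; "joint_vel": joint speeds; "joint_efforts": joint torques, N m; "position": TCP position; "ee_rot": TCP orientation; "ft_force": force on the tool from outside, world axes, zero at the start; "moment": the same for the moment, N m; "grip_width": finger opening in m.
Only numpy, scipy, OpenCV 4.12 (cv2) and the standard library are available. Lean on these libraries where they do the work, as an engineer would, in place of code of your own. Each camera call takes 0.05 s, during which the arm holds its last target.

## Working session

There is one attempt and no reset: what is moved stays moved. The work goes in short steps, each a Python script; the robot and the scene stay as the last script left them, time stands still between calls to the robot, and variables do not carry over. Pictures are saved under pics/ and viewed, and the job is handed in when it is done.

```bash
mkdir -p pics
python3 - <<'E'
from plant import env
import cv2, numpy as np
for n in ["top","side"]:
    p,d=env.camera(n); cv2.imwrite(f"pics/{n}0.png",p); np.savez(f"{n}0.npz",p=p,d=d)
    i=env.camera_info(n); print(n,i, "campos",-cv2.Rodrigues(np.array(i['rvec']))[0].T@np.array(i['tvec']).ravel())
s=env.get_state(); print(s)
E
```

```text
top {'camera_matrix': array([[392.23301481,   0.        , 254.26428299],
       [  0.        , 392.23301481, 186.05467162],
       [  0.        ,   0.        ,   1.        ]]), 'rvec': array([ 2.16126334, -2.04524376,  0.22978742]), 'tvec': array([-0.0236415 ,  0.55219816,  1.25424934])} campos [ 0.26582184 -0.00429384  1.34459788]
side {'camera_matrix': array([[396.43411974,   0.        , 256.03605541],
       [  0.        , 396.43411974, 194.19600349],
       [  0.        ,   0.        ,   1.        ]]), 'rvec': array([ 0.79511194, -2.42517694,  1.23076556]), 'tvec': array([0.43863686, 0.25896887, 0.80309205])} campos [0.03823875 0.65454055 0.68886753]
{'clock': 0.1, 'qpos': array([-1.39959772e+00,  4.91425830e-01,  1.55934977e+00,  1.94085687e-05,
        1.09171297e+00, -1.05646370e-01]), 'joint_vel': array([-0.00052392, -0.00170565, -0.0012994 , -0.00173299, -0.00046769,
       -0.00121612]), 'joint_efforts': array([ 2.57093183e-03, -6.19442725e+01, -2.62027359e+01, -1.41048768e-04,
        2.88845076e-03, -3.42536623e-05]), 'position': array([ 0.17079286, -0.60101878,  0.23084516]), 'ee_rot': array([-2.50620228e+00,  1.89331114e+00,  1.00849938e-03]), 'ft_force': array([ 0.66508378,  0.05863623, -0.4194081 ]), 'moment': array([ 0.00940839, -0.04464611, -0.02579332]), 'grip_width': 0.0855350462359989}
```

View pics/top0.png

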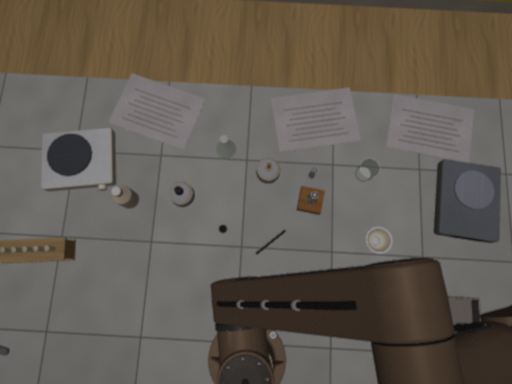

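View pics/side0.png

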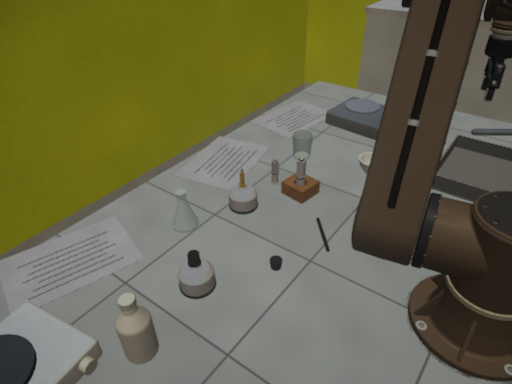

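The top view shows the stand with its gauge at about (311,199), a smaller gauge at (312,173), the brass-stem flask at (268,170) and the capped flask at (181,193). In the side view these are at (300,180), (275,170), (242,195) and (196,272). I'll enlarge them next.

Run:
```python
import cv2, numpy as np
t=np.load("top0.npz")['p']; s=np.load("side0.npz")['p']
a=cv2.resize(t[150:220,245:335],None,fx=6,fy=6,interpolation=cv2.INTER_CUBIC)
b=cv2.resize(s[145:215,222:327],None,fx=6,fy=6,interpolation=cv2.INTER_CUBIC)
cv2.imwrite("pics/ztop0.png",cv2.convertScaleAbs(a,alpha=1.5)); cv2.imwrite("pics/zside0.png",cv2.convertScaleAbs(b,alpha=1.5))
```

```text
(no output)
```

View pics/ztop0.png

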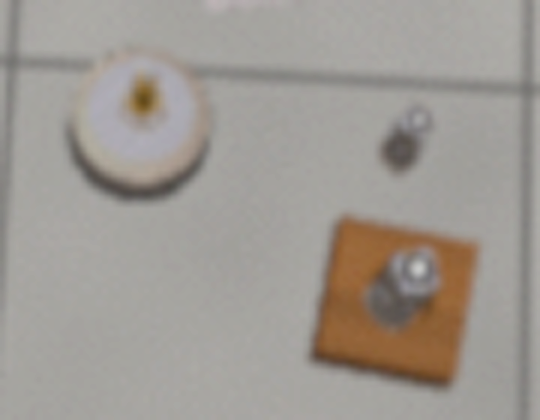

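View pics/zside0.png

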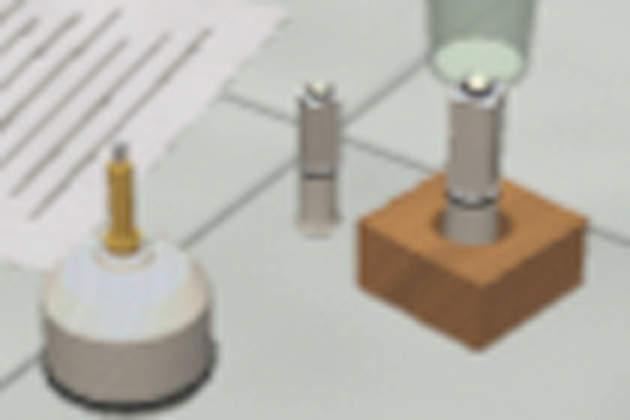

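```bash
cat > h.py <<'E'
import cv2, numpy as np
from plant import env
INF={n:env.camera_info(n) for n in("top","side")}
def ray(n,u,v):
    i=INF[n];R=cv2.Rodrigues(np.array(i['rvec']))[0];t=np.array(i['tvec']).ravel()
    d=R.T@np.linalg.inv(i['camera_matrix'])@[u,v,1.]; return -R.T@t,d
def onz(n,u,v,z):
    c,d=ray(n,u,v); return c+d*(z-c[2])/d[2]
def tri(pt,ps):
    c1,d1=ray("top",*pt);c2,d2=ray("side",*ps);d1=d1/np.linalg.norm(d1);d2=d2/np.linalg.norm(d2)
    s=np.linalg.lstsq(np.c_[d1,-d2],c2-c1,rcond=None)[0];a=c1+s[0]*d1;b=c2+s[1]*d2
    return (a+b)/2,np.linalg.norm(a-b)
def proj(n,P):
    i=INF[n]; return cv2.projectPoints(np.atleast_2d(np.array(P,float)),np.array(i['rvec']),np.array(i['tvec']),i['camera_matrix'],None)[0][:,0]
E
python3 - <<'E'
from h import *
T=np.load("top0.npz")['p'];S=np.load("side0.npz")['p']
for n,I,box in (("top",T,(245,150,335,220)),("side",S,(222,145,327,215))):
    x0,y0,x1,y1=box; c=I[y0:y1,x0:x1]; h=cv2.cvtColor(c,cv2.COLOR_BGR2HSV)
    brass=cv2.inRange(h,(15,120,40),(32,255,255)); wood=cv2.inRange(h,(5,90,40),(18,255,255))
    for nm,m in(("brass",brass),("wood",wood)):
        k,l,st,ce=cv2.connectedComponentsWithStats(m)
        for j in range(1,k):
            if st[j,4]>8: print(n,nm,st[j]+[x0,y0,0,0,0],ce[j]+[x0,y0])
    cs,_=cv2.findContours(wood,cv2.RETR_EXTERNAL,cv2.CHAIN_APPROX_NONE); q=max(cs,key=cv2.contourArea); print(n,cv2.boxPoints(cv2.minAreaRect(q))+[x0,y0])
# zooms
a=cv2.resize(T[186:206,301:326],None,fx=26,fy=26,interpolation=cv2.INTER_NEAREST);cv2.imwrite("pics/zz_t.png",a)
b=cv2.resize(S[150:192,288:316],None,fx=14,fy=14,interpolation=cv2.INTER_NEAREST);
b2=cv2.resize(S[164:190,228:256],None,fx=14,fy=14,interpolation=cv2.INTER_NEAREST)
b2=cv2.copyMakeBorder(b2,0,b.shape[0]-b2.shape[0],0,0,cv2.BORDER_CONSTANT);cv2.imwrite("pics/zz_s.png",np.hstack([b,b2]))
b=cv2.resize(T[160:176,258:280],None,fx=26,fy=26,interpolation=cv2.INTER_NEAREST);cv2.imwrite("pics/zz_t2.png",b)
E
```

```text
top brass [267 164   3   5  12] [268.25       166.08333333]
top brass [304 190   6   6  14] [306.42857143 192.14285714]
top brass [312 199  10  11  21] [316.47619048 203.04761905]
top wood [298 187  26  27 437] [310.15560641 200.50114416]
top [[296.81600189 209.51199722]
 [301.0719986  186.10400009]
 [324.04000092 190.28000259]
 [319.78400421 213.68799973]]
side brass [240 172   5  15  51] [241.92156863 179.70588235]
side brass [283 174  36  19 240] [300.44166667 182.74166667]
side wood [282 174  38  29 667] [299.97451274 187.98950525]
side [[277.17124176 191.6232872 ]
 [288.36986542 166.98630142]
 [321.97260284 182.26027298]
 [310.77397919 206.89725876]]
```

View pics/zz_t.png

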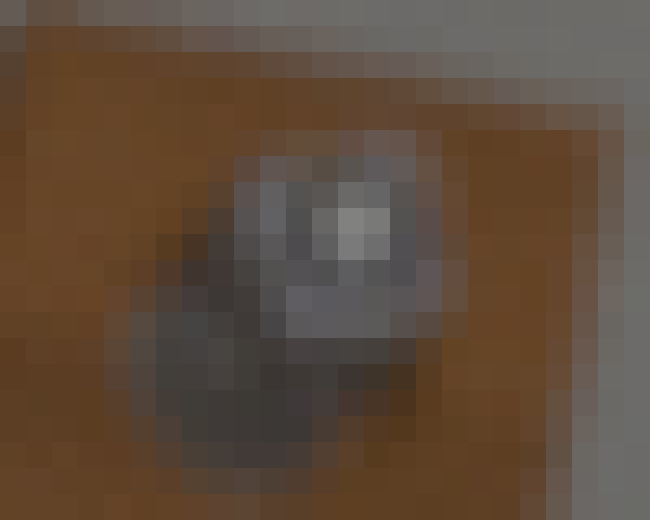

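View pics/zz_s.png

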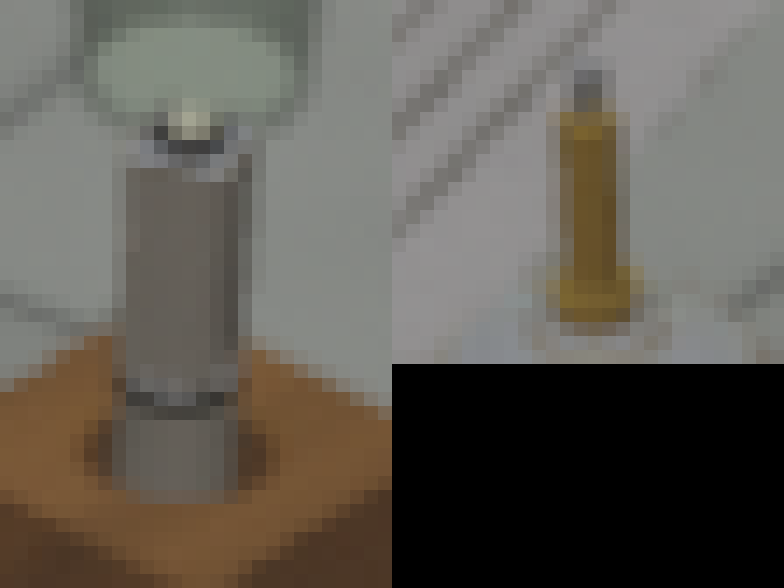

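View pics/zz_t2.png

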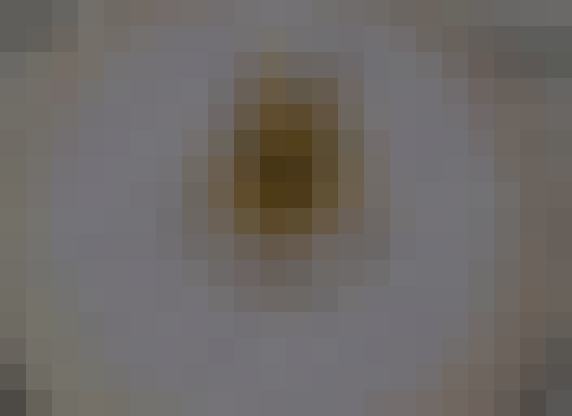

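Run:
```python
from h import *
from scipy.optimize import least_squares
T=np.load("top0.npz");S=np.load("side0.npz")
def cen(I,x0,y0,x1,y1,thr,f=lambda c:c.sum(2)):
    c=f(I[y0:y1,x0:x1].astype(float)); w=np.clip(c-thr,0,None); yy,xx=np.mgrid[y0:y1,x0:x1]; return (w*xx).sum()/w.sum(),(w*yy).sum()/w.sum()
# side: stem axis by yellowness per row
yel=lambda c:(c[...,1]+c[...,2])/2-c[...,0]
for v in range(171,188):
    r=np.clip(yel(S['p'][v:v+1,232:252].astype(float))[0]-15,0,None); print(v,round((r*np.arange(232,252)).sum()/max(r.sum(),1e-6),2),r.sum().astype(int),end='; ')
print()
for v in range(160,172):
    r=np.clip(yel(T['p'][v:v+1,262:276].astype(float))[0]-12,0,None); print(v,round((r*np.arange(262,276)).sum()/max(r.sum(),1e-6),2),r.sum().astype(int),end='; ')
print()
print(T['p'][190:198,309:320].sum(2)); print(S['p'][155:163,297:306].sum(2))
for u,v in((314,194),(313,197),(268,166),(268,163),(310,207)): 
    z=T['d'][v,u];i=INF['top'];R=cv2.Rodrigues(i['rvec'])[0];c,d=ray('top',u,v);print((u,v),c+d*z)
for u,v in((301,158),(300,170),(241,175),(241,170)):
    z=S['d'][v,u];c,d=ray('side',u,v);print((u,v),c+d*z)
for t,s in(((314.3,193.4),(301.1,157.9)),): print(tri(t,s))
print("cap",onz('top',314.3,193.4,.117),onz('side',301.1,157.9,.117))
print("stemtop",onz('top',268.4,164,.116),onz('side',241.8,172,.116))
```

```text
171 242.2 7; 172 241.45 113; 173 241.45 149; 174 241.47 123; 175 241.51 117; 176 241.6 109; 177 241.63 111; 178 241.67 113; 179 241.7 113; 180 241.74 109; 181 241.85 104; 182 241.87 113; 183 242.24 176; 184 241.9 226; 185 241.83 223; 186 241.88 153; 187 241.88 17; 
160 0.0 0; 161 0.0 0; 162 268.0 4; 163 268.55 30; 164 268.6 76; 165 268.68 102; 166 268.53 119; 167 268.43 140; 168 268.36 90; 169 268.33 13; 170 0.0 0; 171 0.0 0; 
[[207 200 198 206 203 212 217 215 206 208 215]
 [206 210 221 231 232 244 267 261 228 201 193]
 [208 227 263 253 234 254 275 275 249 212 198]
 [202 250 290 249 259 314 304 252 245 222 197]
 [188 249 291 239 307 386 361 246 240 221 200]
 [179 228 263 229 285 366 330 241 239 223 209]
 [171 198 243 250 242 279 254 238 266 239 208]
 [170 183 233 286 272 271 265 258 264 237 210]]
[[399 400 402 402 402 401 401 403 400]
 [401 401 393 391 403 402 400 401 400]
 [388 389 361 384 428 412 388 381 383]
 [353 336 304 408 470 427 335 321 355]
 [362 308 190 319 403 357 244 316 385]
 [398 374 283 208 192 187 222 342 349]
 [366 379 360 307 279 300 366 362 271]
 [294 276 273 288 318 354 374 313 249]]
(314, 194) [ 0.52630433 -0.18666991  0.10977599]
(313, 197) [ 0.51546692 -0.18307523  0.11391591]
(268, 166) [ 0.61240028 -0.03478411  0.10557445]
(268, 163) [ 0.62085555 -0.03415776  0.11159941]
(310, 207) [ 0.4958462  -0.18468494  0.03845385]
(301, 158) [ 0.52542423 -0.1831018   0.11818485]
(300, 170) [ 0.52212207 -0.17529817  0.0836452 ]
(241, 175) [ 0.62004286 -0.03097875  0.10698536]
(241, 170) [ 0.61885994 -0.03065713  0.12350171]
(array([ 0.52703647, -0.18658959,  0.1162544 ]), np.float64(0.00019123722301277903))
cap [ 0.52679009 -0.18651858  0.117     ] [ 0.52649545 -0.18547056  0.117     ]
stemtop [ 0.61628891 -0.03550871  0.116     ] [ 0.61851598 -0.0331392   0.116     ]
```

Run:
```python
from h import *
from scipy.optimize import least_squares
T=np.load("top0.npz")['p'];S=np.load("side0.npz")['p']
zz=np.linspace(.068,.126,60)
so=np.array([(241.45,173),(241.47,174),(241.51,175),(241.6,176),(241.63,177),(241.67,178),(241.7,179),(241.74,180),(241.85,181)])
to=np.array([(268.55,163),(268.6,164),(268.65,165),(268.53,166),(268.43,167)])
def res(p,so=so,to=to):
    L=np.c_[np.full(60,p[0]),np.full(60,p[1]),zz]; r=[]
    for n,o in(('side',so),('top',to)):
        q=proj(n,L); k=np.argsort(q[:,1]); r+=list(np.interp(o[:,1],q[k,1],q[k,0])-o[:,0])
    return np.array(r)
s=least_squares(res,[.617,-.034]); p=s.x; print("stem",p,s.fun.round(2))
print("proj stem_top",proj('side',[[*p,.116],[*p,.126],[*p,.07]]),proj('top',[[*p,.116],[*p,.126],[*p,.07]]))
# flask body circle: top view, shoulder/body outline
c=T[145:190,245:292]; 
# gauge checks
g=[.5266,-.186]
print("gauge proj top .114,.118,.012->",proj('top',[[*g,.114],[*g,.118],[*g,.06]]),proj('side',[[*g,.114],[*g,.118],[*g,.06]]))
for hand in[(301.07,186.1),(324.04,190.28)]:print("stand corner",onz('top',*hand,.04))
for v in range(166,178): print(v,S[v,292:310].sum(1))
```

```text
stem [ 0.62331321 -0.03700689] [-0.03 -0.    0.01 -0.03 -0.01  0.    0.02  0.03 -0.02  0.26  0.06 -0.13
 -0.14 -0.04]
proj stem_top [[241.30495391 170.81591339]
 [241.14367448 167.66328842]
 [242.02468697 184.88496359]] [[268.96087886 161.94835293]
 [269.08515416 161.08706301]
 [268.41285246 165.74644978]]
gauge proj top .114,.118,.012-> [[313.99359754 193.63655161]
 [314.18425045 193.38680555]
 [311.53107933 196.86233101]] [[301.11964009 158.73051897]
 [301.18350316 157.50298057]
 [300.28291695 174.81351966]]
stand corner [ 0.56606388 -0.1523404   0.04      ]
stand corner [ 0.55583345 -0.23082286  0.04      ]
166 [404 406 408 407 372 303 283 282 286 286 282 264 234 282 368 404 404 403]
167 [404 406 407 407 370 302 280 284 285 284 282 264 230 301 382 404 403 402]
168 [405 407 407 407 358 280 281 283 283 284 285 258 229 301 381 403 404 404]
169 [404 404 405 407 358 281 279 282 283 286 280 259 226 298 383 404 404 403]
170 [405 404 406 408 358 283 280 280 283 283 280 253 221 309 390 404 405 405]
171 [395 404 404 397 343 280 279 281 283 284 279 251 222 329 404 404 404 404]
172 [353 374 385 362 304 281 278 282 282 284 277 251 221 328 407 407 404 407]
173 [337 322 324 319 291 282 280 281 282 279 277 250 216 323 401 405 407 406]
174 [359 328 276 247 264 282 280 281 283 280 280 253 226 296 365 390 400 407]
175 [279 249 250 246 266 282 278 280 283 283 277 259 258 277 273 319 363 387]
176 [249 250 252 246 246 283 299 287 289 282 279 289 288 267 263 260 271 316]
177 [252 253 256 243 196 255 301 291 311 290 260 281 270 224 261 256 256 247]
```

Run:
```python
from h import *
from scipy.optimize import least_squares
D={n:np.load(n+"0.npz") for n in("top","side")}
def cloud(n):
    d=D[n]['d'];i=INF[n];R=cv2.Rodrigues(i['rvec'])[0];t=np.array(i['tvec']).ravel()
    v,u=np.mgrid[:384,:512];K=i['camera_matrix']
    P=np.stack([(u-K[0,2])/K[0,0]*d,(v-K[1,2])/K[1,1]*d,d],-1); return (P-t)@R
for n in D:
    P=cloud(n); 
    q=P.reshape(-1,3); 
    # bench height nearby
    m=(np.hypot(q[:,0]-.617,q[:,1]+.034)<.12)&(np.hypot(q[:,0]-.617,q[:,1]+.034)>.07)&(abs(q[:,2])<.02); print(n,"bench z",np.median(q[m,2]),q[m,2].std())
    near=np.hypot(q[:,0]-.619,q[:,1]+.036)<.05
    for lo,hi,r in((.006,.03,.04),(.03,.042,.04),(.078,.113,.006)):
        a=q[near&(q[:,2]>lo)&(q[:,2]<hi)]
        if r<.01:a=a[np.hypot(a[:,0]-.619,a[:,1]+.036)<.015]
        if len(a)<6:continue
        s=least_squares(lambda p:np.hypot(a[:,0]-p[0],a[:,1]-p[1])-r,[.619,-.036],loss='soft_l1',f_scale=.001)
        print(lo,hi,len(a),s.x,np.median(abs(s.fun)))
    b=q[near&(q[:,2]>.01)]
    rad=np.hypot(b[:,0]-.619,b[:,1]+.036)
    for z0 in np.arange(.01,.12,.01):
        w=(b[:,2]>z0)&(b[:,2]<=z0+.01); print(round(z0,3),w.sum(),np.round(np.percentile(rad[w],[5,50,95]),3) if w.any() else '',b[w].mean(0).round(4) if w.any() else '')
```

```text
top bench z -9.895890396282365e-05 0.0028603716515339084
0.006 0.03 48 [ 0.61791218 -0.03772439] 0.0007043470083110889
0.03 0.042 25 [ 0.61855325 -0.03792018] 0.00046197528311867075
0.078 0.113 13 [ 0.61868821 -0.03742493] 0.0008002242164320307
0.01 26 [0.038 0.041 0.043] [ 0.5894 -0.0331  0.0143]
0.02 11 [0.039 0.041 0.042] [ 0.5846 -0.0407  0.0248]
0.03 18 [0.039 0.04  0.042] [ 0.5859 -0.0377  0.0355]
0.04 73 [0.034 0.038 0.041] [ 0.6071 -0.034   0.0465]
0.05 177 [0.022 0.031 0.037] [ 0.6131 -0.0387  0.0557]
0.06 116 [0.011 0.02  0.029] [ 0.6165 -0.0361  0.0632]
0.07 20 [0.007 0.01  0.015] [ 0.6152 -0.0379  0.0742]
0.08 6 [0.004 0.005 0.007] [ 0.6159 -0.0348  0.0846]
0.09 2 [0.007 0.008 0.008] [ 0.6139 -0.0417  0.0953]
0.1 2 [0.006 0.006 0.007] [ 0.613  -0.0365  0.1038]
0.11 6 [0.003 0.005 0.007] [ 0.6157 -0.037   0.1144]
side bench z -0.0007355830799783393 0.0013211036710353329
0.006 0.03 208 [ 0.61985025 -0.03522624] 0.0009991363702312635
0.03 0.042 98 [ 0.61997128 -0.03508328] 0.0007730976359609197
0.078 0.113 48 [ 0.61988904 -0.03554051] 0.0008894642516701452
0.01 84 [0.038 0.04  0.043] [ 0.6003 -0.0097  0.0144]
0.02 82 [0.038 0.04  0.042] [ 0.5978 -0.012   0.0247]
0.03 82 [0.038 0.04  0.042] [ 0.6004 -0.0119  0.035 ]
0.04 124 [0.034 0.038 0.042] [ 0.6016 -0.0155  0.0454]
0.05 188 [0.022 0.03  0.037] [ 0.6095 -0.0223  0.0554]
0.06 97 [0.01  0.017 0.027] [ 0.6149 -0.028   0.0631]
0.07 27 [0.005 0.009 0.014] [ 0.6163 -0.0309  0.0735]
0.08 14 [0.004 0.006 0.009] [ 0.6165 -0.0316  0.0843]
0.09 13 [0.004 0.006 0.007] [ 0.6169 -0.0326  0.0948]
0.1 16 [0.005 0.007 0.008] [ 0.6178 -0.0313  0.1046]
0.11 17 [0.003 0.005 0.007] [ 0.6174 -0.033   0.1146]
```

Run:
```python
from h import *
T=np.load("top0.npz")['p'];S=np.load("side0.npz")['p']
for p in((.617,-.034),(.6233,-.037),(.619,-.0355)):
    print(p)
    out=[]
    for n,I,(x0,y0,x1,y1) in(("top",T,(250,150,290,188)),("side",S,(222,160,264,215))):
        k=9;c=cv2.convertScaleAbs(cv2.resize(I[y0:y1,x0:x1],None,fx=k,fy=k,interpolation=cv2.INTER_NEAREST),alpha=1.6)
        th=np.linspace(0,2*np.pi,73)
        for r,z in((.04,0.0),(.04,.035),(.006,.116),(.003,.126),(.006,.07)):
            q=(proj(n,np.c_[p[0]+r*np.cos(th),p[1]+r*np.sin(th),np.full(73,z)])-[x0,y0]+.5)*k
            cv2.polylines(c,[q.astype(int)],True,(0,0,255) if z>.07 else (0,255,0),1)
        out.append(c)
    H=max(o.shape[0] for o in out); cv2.imwrite("pics/ov_%d.png"%(p[0]*1e4),np.hstack([cv2.copyMakeBorder(o,0,H-o.shape[0],0,0,0) for o in out]))
```

```text
(0.617, -0.034)
(0.6233, -0.037)
(0.619, -0.0355)
```

View pics/ov_6190.png

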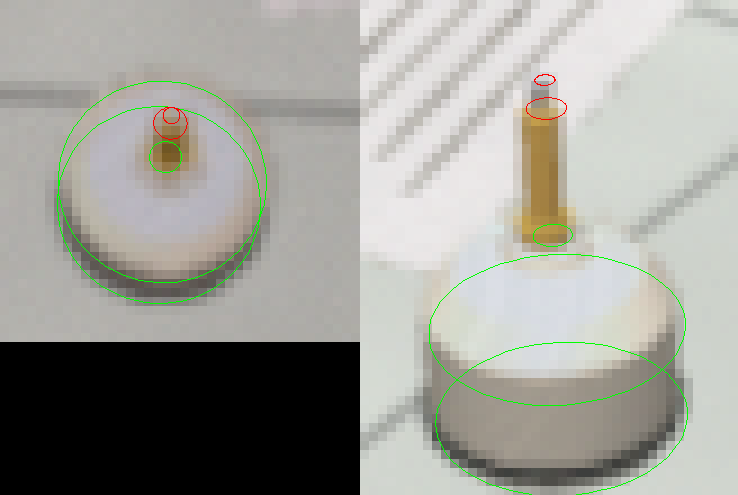

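```bash
cat >> h.py <<'E'
def cloud(n,d):
    i=INF[n];R=cv2.Rodrigues(i['rvec'])[0];t=np.array(i['tvec']).ravel()
    v,u=np.mgrid[:384,:512];K=i['camera_matrix']
    P=np.stack([(u-K[0,2])/K[0,0]*d,(v-K[1,2])/K[1,1]*d,d],-1); return (P-t)@R
E
python3 - <<'E'
from h import *
from scipy.optimize import least_squares
for n in("top","side"):
    q=cloud(n,np.load(n+"0.npz")['d']).reshape(-1,3); q=q[np.hypot(q[:,0]-.5266,q[:,1]+.186)<.03]
    if n=="top":
        a=q[(q[:,2]>.105)&(q[:,2]<.125)]; print("top face",len(a),a.mean(0),(a.min(0)+a.max(0))/2)
    else:
        a=q[(q[:,2]>.064)&(q[:,2]<.111)&(np.hypot(q[:,0]-.5266,q[:,1]+.186)<.02)]; print(len(a))
        def f(p):
            c,s=np.cos(p[2]),np.sin(p[2]); x=c*(a[:,0]-p[0])+s*(a[:,1]-p[1]); y=-s*(a[:,0]-p[0])+c*(a[:,1]-p[1])
            return np.maximum(abs(x),abs(y))-.011
        for y0 in np.deg2rad([0,15,30,45,60,75]):
            s=least_squares(f,[.5266,-.186,y0],loss='soft_l1',f_scale=.001); print(s.x[:2],np.rad2deg(s.x[2])%90,s.cost*1e6)
        b=q[(q[:,2]>.044)&(q[:,2]<.058)&(np.hypot(q[:,0]-.5266,q[:,1]+.186)<.02)]
        s=least_squares(lambda p:np.hypot(b[:,0]-p[0],b[:,1]-p[1])-.013,[.5266,-.186],loss='soft_l1',f_scale=.001); print("socket",len(b),s.x)
# colour: stand hole? small gauge
    q=cloud(n,np.load(n+"0.npz")['d']).reshape(-1,3)
    q=q[(q[:,2]>.045)&(q[:,0]>.56)&(q[:,0]<.66)&(q[:,1]<-.15)&(q[:,1]>-.24)]; print("small",len(q),q.mean(0) if len(q) else '',q[:,2].max() if len(q) else '')
# yaw from side image: project square at candidate yaws, print edge columns at z=.085
for yd in range(-40,50,5):
    y=np.deg2rad(yd);C=[(sx*.011,sy*.011) for sx,sy in((1,1),(1,-1),(-1,-1),(-1,1))]
    P=[(.5266+np.cos(y)*a-np.sin(y)*b,-.186+np.sin(y)*a+np.cos(y)*b,.09) for a,b in C]; print(yd,np.sort(proj('side',P)[:,0]).round(1))
print(np.rad2deg(np.arctan2(*(np.array([0.56606388,-0.1523404])-[.55583345,-.23082286])[::-1])))
E
```

```text
top face 50 [ 0.52137223 -0.18605361  0.11363025] [ 0.52095113 -0.18680046  0.1132447 ]
small 40 [ 0.6117018  -0.18910836  0.071591  ] 0.08239415076112358
129
[ 0.52392545 -0.18471112] 11.843145916665584 89.52079171524066
[ 0.52392545 -0.18471112] 11.843094851583096 89.52079171258754
[ 0.52392544 -0.18471112] 11.842894490252862 89.52079171737547
[ 0.52392544 -0.18471112] 11.842881081641105 89.52079171856064
[ 0.52392545 -0.18471112] 11.843095011923454 89.5207917125934
[ 0.52392544 -0.18471112] 11.842883292521563 89.52079171835777
socket 34 [ 0.52412909 -0.18454167]
small 78 [ 0.61364854 -0.18302234  0.06493225] 0.08099608462581466
-40 [295.9 298.3 303.2 305.7]
-35 [295.7 298.7 302.7 305.9]
-30 [295.5 299.2 302.3 306. ]
-25 [295.4 299.6 301.8 306.1]
-20 [295.3 300.1 301.4 306.2]
-15 [295.3 300.6 300.9 306.2]
-10 [295.3 300.4 301.1 306.2]
-5 [295.3 300.  301.5 306.2]
0 [295.4 299.5 302.  306.1]
5 [295.5 299.  302.5 305.9]
10 [295.7 298.6 302.9 305.8]
15 [295.9 298.2 303.4 305.5]
20 [296.1 297.8 303.8 305.3]
25 [296.4 297.4 304.2 305. ]
30 [296.7 297.  304.5 304.7]
35 [296.7 297.1 304.4 304.9]
40 [296.4 297.4 304.  305.2]
45 [296.1 297.8 303.6 305.4]
82.57319525921173
```

```bash
cat >> h.py <<'E'
from scipy.spatial.transform import Rotation as Ro
def down(deg):
    t=np.deg2rad(deg);c,s=np.cos(t),np.sin(t)
    return Ro.from_matrix(np.array([[c,s,0],[s,-c,0],[0,0,-1]])).as_rotvec()
E
python3 - <<'E'
from h import *
print(tri((314.35,194.25),(301.05,158.0)))
for z in(.114,.116,.118):print(z,onz('top',314.35,194.25,z),onz('side',301.05,158.,z))
for a in(102,-78,12,-168):
    for p in((.524,-.185,.073),(.524,-.185,.25),(.6185,-.0355,.25),(.6185,-.0355,.14)):
        q=env.inverse_kinematics(np.array(p),down(a)); print(a,p,None if q is None else np.round(q,2))
E
```

```text
(array([ 0.52546694, -0.18624415,  0.11634421]), np.float64(0.002835407970399715))
0.114 [ 0.52465867 -0.18718314  0.114     ] [ 0.5288812  -0.18932475  0.114     ]
0.116 [ 0.524238  -0.1868859  0.116    ] [ 0.52717422 -0.18638889  0.116     ]
0.118 [ 0.52381733 -0.18658867  0.118     ] [ 0.52546725 -0.18345303  0.118     ]
102 (0.524, -0.185, 0.073) [-0.46  0.61  1.88 -0.    0.66 -2.24]
102 (0.524, -0.185, 0.25) [-0.46  0.37  1.71 -0.    1.06 -2.24]
102 (0.6185, -0.0355, 0.25) [-0.16  0.47  1.55 -0.    1.13 -1.94]
102 (0.6185, -0.0355, 0.14) [-0.16  0.58  1.67 -0.    0.89 -1.94]
-78 (0.524, -0.185, 0.073) [-0.46  0.61  1.88 -0.    0.66  0.9 ]
-78 (0.524, -0.185, 0.25) [-0.46  0.37  1.71 -0.    1.06  0.9 ]
-78 (0.6185, -0.0355, 0.25) [-0.16  0.47  1.55 -0.    1.13  1.2 ]
-78 (0.6185, -0.0355, 0.14) [-0.16  0.58  1.67 -0.    0.89  1.2 ]
12 (0.524, -0.185, 0.073) [-0.46  0.61  1.88 -0.    0.66 -0.67]
12 (0.524, -0.185, 0.25) [-0.46  0.37  1.71 -0.    1.06 -0.67]
12 (0.6185, -0.0355, 0.25) [-0.16  0.47  1.55 -0.    1.13 -0.37]
12 (0.6185, -0.0355, 0.14) [-0.16  0.58  1.67 -0.    0.89 -0.37]
-168 (0.524, -0.185, 0.073) [-0.46  0.61  1.88 -0.    0.66  2.47]
-168 (0.524, -0.185, 0.25) [-0.46  0.37  1.71 -0.    1.06  2.47]
-168 (0.6185, -0.0355, 0.25) None
-168 (0.6185, -0.0355, 0.14) None
```

Run:
```python
from h import *
g=np.array([.5242,-.1855])
env.gripper_to(.06,f_grip=60)
env.movep(np.array([*g,.22]),down(-78))
env.move_straight(np.array([*g,.16]),velocity=.12)
for n in("top","side"):
    p,d=env.camera(n); cv2.imwrite(f"pics/{n}1.png",p)
    if n=="side": cv2.imwrite("pics/zside1.png",cv2.convertScaleAbs(cv2.resize(p[90:210,230:350],None,fx=5,fy=5,interpolation=cv2.INTER_CUBIC),alpha=1.5))
s=env.get_state();print(s['clock'],s['position'],s['grip_width'],s['ft_force'])
```

```text
3.1917 [ 0.52454067 -0.18579114  0.16083692] 0.060201030135440536 [-0.06911352 -0.32807801 -0.13996104]
```

View pics/zside1.png

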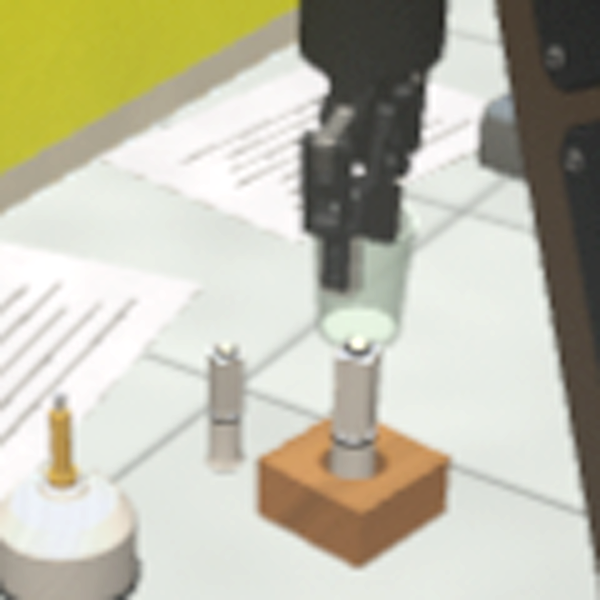

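The fingers hover over the gauge in the crop: the finger tips are at about (340,285) and (380,235), either side of the cap at (357,345). I'll descend with a guard and grip.

Run:
```python
from h import *
g=np.array([.5242,-.1855])
print(env.move_straight(np.array([*g,.073]),velocity=.08,guard=6))
s=env.get_state();print(s['clock'],s['position'],s['ft_force'])
if s['position'][2]<.078:
    env.gripper_to(.0,f_grip=60)
    s=env.get_state();print(s['clock'],s['position'],s['grip_width'],s['ft_force'],s['moment'])
p,d=env.camera("side"); cv2.imwrite("pics/zside2.png",cv2.convertScaleAbs(cv2.resize(p[90:210,230:350],None,fx=5,fy=5,interpolation=cv2.INTER_CUBIC),alpha=1.5))
```

```text
False
4.425 [ 0.52439912 -0.18561956  0.07345466] [-0.54943366  0.64640605 -0.35038602]
4.85 [ 0.52435668 -0.1855177   0.07333739] 0.02147854131587758 [0.41833774 0.31267341 4.60320106] [0.21910561 0.04706168 0.01347507]
```

View pics/zside2.png

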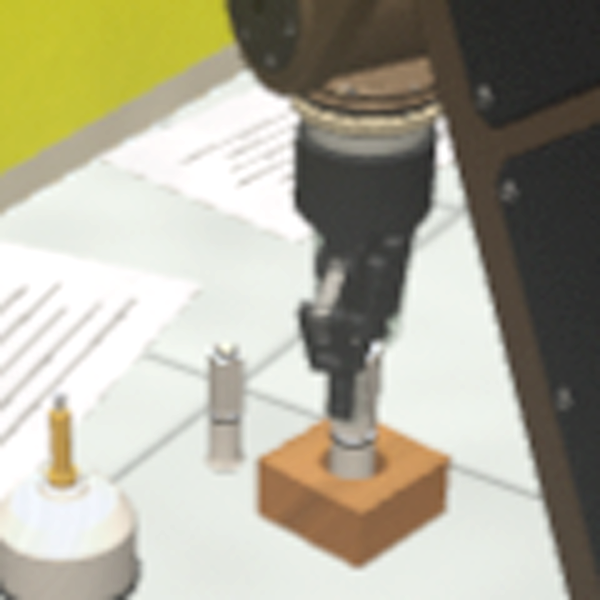

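Run:
```python
from h import *
s=env.get_state();p0=s['position']
env.move_straight(np.array([p0[0],p0[1],.12]),velocity=.06)
env.move_straight(np.array([p0[0],p0[1],.25]),velocity=.15)
s=env.get_state();print(s['clock'],s['position'],s['grip_width'],s['ft_force'])
env.move_straight(np.array([.619,-.0358,.25]),velocity=.15)
env.move_straight(np.array([.619,-.0358,.205]),velocity=.1)
env.hold(.3)
s=env.get_state();print(s['clock'],s['position'],s['grip_width'],s['ft_force'],s['moment'])
for n in("top","side"):
    p,d=env.camera(n); cv2.imwrite(f"pics/{n}3.png",p);np.savez(f"{n}3.npz",p=p,d=d)
p=np.load("side3.npz")['p']
cv2.imwrite("pics/zside3.png",cv2.convertScaleAbs(cv2.resize(p[110:210,200:290],None,fx=6,fy=6,interpolation=cv2.INTER_NEAREST),alpha=1.5))
```

```text
6.85 [ 0.52398207 -0.18536329  0.24908374] 0.020914449116985367 [-0.08485762  0.52646925 -0.12129841]
9.0833 [ 0.61913632 -0.03580319  0.20549388] 0.021629415138138878 [-0.14682965 -1.04046614 -1.82663655] [ 0.00342655 -0.02417412 -0.00697651]
```

View pics/zside3.png

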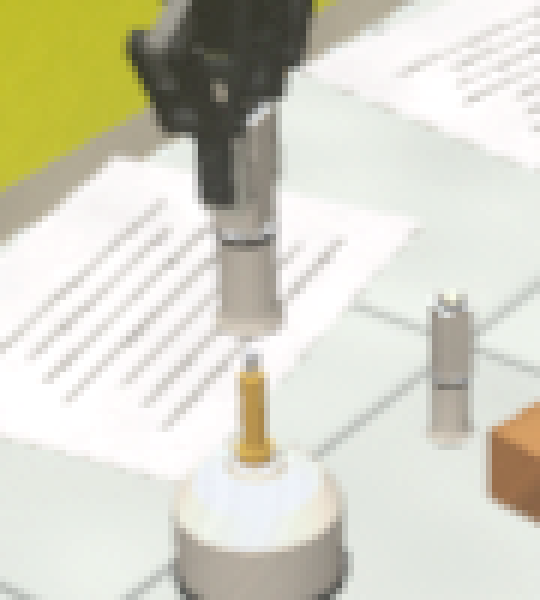

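View pics/top3.png

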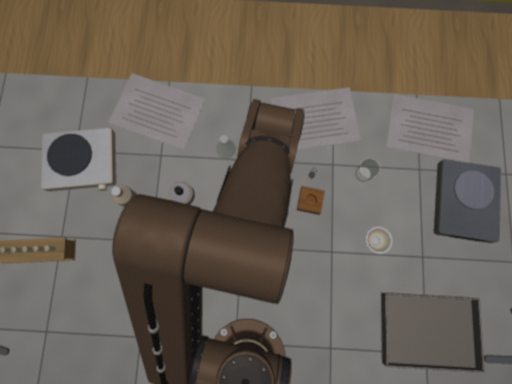

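The side crop shows the gauge hanging upright. Its foot centre is near (250,330), directly above the pin at (251,355), so sideways alignment is good. The arm hides this from the top camera, so I'll check along the line of sight with depth.

Run:
```python
from h import *
from scipy.optimize import least_squares
z=np.load("side3.npz");q=cloud('side',z['d']).reshape(-1,3)
q=q[np.hypot(q[:,0]-.619,q[:,1]+.036)<.03]
def fit(lo,hi,r,m):
    a=q[(q[:,2]>lo)&(q[:,2]<hi)&(np.hypot(q[:,0]-.619,q[:,1]+.036)<m)]
    s=least_squares(lambda p:np.hypot(a[:,0]-p[0],a[:,1]-p[1])-r,[.619,-.036],loss='soft_l1',f_scale=.001)
    print(lo,len(a),s.x.round(4),np.median(abs(s.fun)).round(4))
fit(.155,.19,.013,.02); fit(.155,.172,.013,.02); fit(.172,.19,.013,.02); fit(.078,.113,.006,.013)
# column centres in RGB: socket rows
for zt in(.152,.16,.17,.18,.116,.1):print(zt,proj('side',[[.619,-.0358,zt]]))
P=z['p'].astype(int).sum(2)
for v in(152,156,160,163): print(v,P[v,232:252])
```

```text
0.155 117 [ 0.6187 -0.0343] 0.0007
0.155 56 [ 0.6187 -0.0343] 0.0007
0.172 61 [ 0.6187 -0.0343] 0.0007
0.078 50 [ 0.6197 -0.0348] 0.0008
0.152 [[241.70540926 159.97495235]]
0.16 [[241.57535914 157.34890147]]
0.17 [[241.41114373 154.03296442]]
0.18 [[241.24506271 150.679356  ]]
0.116 [[242.27652104 171.50718755]]
0.1 [[242.52317689 176.48781182]]
152 [504 499 482 421 330 318 330 334 340 338 329 315 300 340 439 459 434 481
 503 503]
156 [437 489 503 478 396 328 335 338 342 341 332 321 305 310 431 507 499 469
 419 438]
160 [485 443 429 471 430 327 339 344 345 344 339 325 311 288 323 415 481 507
 509 509]
163 [475 499 500 470 408 383 376 372 372 370 368 363 360 355 358 442 506 509
 509 509]
```

```bash
cat >> h.py <<'E'
def samp(n=5,dt=.03):
    F=[];Z=[]
    for _ in range(n):
        env.hold(dt);s=env.get_state();F.append(s['ft_force']);Z.append(s['position'])
    return np.mean(F,0),np.std(F,0),np.mean(Z,0),s['clock']
E
python3 - <<'E'
from h import *
o=np.array([.6195,-.0363])
env.move_straight(np.array([*o,.195]),velocity=.06)
print(*samp(8))
print(env.move_straight(np.array([*o,.1785]),velocity=.04,guard=4)); print(*samp())
print(env.move_straight(np.array([*o,.168]),velocity=.025,guard=4)); print(*samp(8))
E
```

```text
[-0.22899846  0.11486798 -1.20379907] [0.3352711  0.54605017 0.34448269] [ 0.61954112 -0.03630171  0.19495122] 9.7667
False
[-0.06109438 -0.23562848 -1.26136814] [0.22434549 0.46782145 0.56190854] [ 0.6195981  -0.03631784  0.17861963] 10.4917
False
[ 0.00782017  0.22992466 -1.41620384] [0.53599174 0.51831447 0.54332981] [ 0.61956417 -0.03630731  0.16809598] 11.325
```

```bash
cat > push.py <<'E'
from h import *
from scipy.optimize import least_squares
import sys,json,os
stop=float(sys.argv[1]); B=-1.3
o=np.array([.6195,-.0363]); log=json.load(open("log.json")) if os.path.exists("log.json") else []
def fit(L):
    L=np.array(L);z=L[:,0]*1e3;f=L[:,1]-B
    m=lambda p:np.where(z<p[0],np.minimum(.7+.7*(p[0]-z),p[1])*1.,0)
    best=None
    for zt in np.arange(159,168,.1):
        for Fg in np.arange(3,max(f.max()+1,4),.1):
            c=((m((zt,Fg))-f)**2).sum()
            if best is None or c<best[0]-1e-6: best=(c,zt,Fg)
    return best
zc=env.get_state()['position'][2] if not log else log[-1][2]
zc=round(zc,4)
for k in range(26):
    zc-=.001
    if zc<.1405: print("depth limit");break
    env.move_straight(np.array([*o,zc]),velocity=.015)
    F,sd,P,t=samp(10,.02); log.append([P[2],F[2],zc]); json.dump(log,open("log.json","w"))
    r=fit(log) if len(log)>7 else None; e=None
    if r: e=(r[1]-P[2]*1e3)-(r[2]-.7)/.7
    print(round(t,2),round(P[2]*1e3,2),F.round(2),'fit',r and np.round(r,2),'past',e and round(e,2))
    if F[2]-B>17 or np.hypot(*F[:2])>6: print("force stop");break
    if e and e>=stop and r[2]>3.9: break
E
python3 push.py 1.5
```

```text
11.74 167.09 [ 0.03 -0.03 -1.77] fit None past None
12.16 166.07 [ 0.19 -0.16 -1.38] fit None past None
12.57 165.07 [-0.18 -0.13 -1.61] fit None past None
12.99 164.08 [ 0.04  0.05 -1.55] fit None past None
13.41 163.19 [ 0.04  0.06 -0.51] fit None past None
13.82 162.16 [ 0.37 -0.09  0.07] fit None past None
14.24 161.16 [ 0.69 -0.24  0.74] fit None past None
14.66 160.15 [ 0.85 -0.56  1.58] fit [  0.41 163.2    3.  ] past -0.24
15.07 159.15 [ 1.08 -0.37  2.24] fit [  0.41 163.2    3.6 ] past -0.1
15.49 158.15 [ 1.02 -0.64  2.97] fit [  0.41 163.2    4.3 ] past -0.09
15.91 157.14 [ 1.14 -0.23  3.76] fit [  0.42 163.2    5.  ] past -0.09
16.32 156.15 [ 0.97 -0.6   4.04] fit [  0.42 163.2    5.3 ] past 0.48
16.74 155.14 [ 1.43 -0.47  5.03] fit [  0.51 163.2    6.4 ] past -0.08
17.16 154.2 [ 0.77 -0.5   5.42] fit [  0.51 163.2    6.7 ] past 0.43
17.57 153.27 [ 0.93 -0.56  6.17] fit [  0.59 163.2    7.5 ] past 0.22
17.99 152.34 [ 0.57 -0.47  6.61] fit [  0.62 163.2    7.9 ] past 0.58
18.41 151.42 [ 0.59 -0.45  7.41] fit [  0.77 163.2    8.7 ] past 0.35
18.82 150.51 [ 0.56 -0.41  7.96] fit [  0.83 163.2    9.3 ] past 0.41
19.24 149.57 [ 0.28 -0.48  8.72] fit [  0.93 163.2   10.  ] past 0.34
19.66 148.64 [-0.09 -0.34  9.08] fit [  0.98 163.2   10.4 ] past 0.7
20.07 147.72 [-0.21 -0.58 10.  ] fit [  1.23 163.2   11.3 ] past 0.34
20.49 146.79 [-0.2  -0.43 10.83] fit [  1.29 163.2   12.1 ] past 0.13
20.91 145.87 [-0.54 -0.37 10.99] fit [  1.29 163.2   12.3 ] past 0.76
21.32 144.91 [-0.76 -0.46 11.6 ] fit [  1.48 163.2   12.6 ] past 1.29
21.74 143.9 [-0.63 -0.4  11.79] fit [  1.6 163.2  13. ] past 1.72
```

Run:
```python
from h import *
import json
o=np.array([.6195,-.0363]);log=json.load(open("log.json"));zc=log[-1][2]
for k in range(3):
    zc-=.0005
    env.move_straight(np.array([*o,zc]),velocity=.01)
    F,sd,P,t=samp(20,.02);log.append([P[2],F[2],zc]);json.dump(log,open("log.json","w"));print(round(t,2),zc,round(P[2]*1e3,2),F.round(2))
L=np.array(log);z=L[:,0]*1e3;f=L[:,1]
m=(z<163)&(z>146.5);print(np.polyfit(163.2-z[m],f[m]+1.3,1));
pf=np.polyfit(163.2-z[m],f[m],1);print((f-np.polyval(pf,163.2-z))[-9:].round(2))
```

```text
22.32 0.14259999999999998 143.42 [-0.57 -0.27 11.71]
22.91 0.14209999999999998 142.92 [-0.62 -0.42 11.76]
23.49 0.14159999999999998 142.42 [-0.86 -0.28 11.81]
[0.67872138 0.73121219]
[-0.23  0.06  0.26 -0.2  -0.24 -0.74 -1.15 -1.43 -1.72]
```

Force has stopped growing at 11.75 N. The plateau starts near z = 145.05 mm, and I'm now about 2.6 mm past it, so I'll hold here.

Run:
```python
from h import *
p,d=env.camera("side"); cv2.imwrite("pics/zside4.png",cv2.convertScaleAbs(cv2.resize(p[110:210,200:290],None,fx=6,fy=6,interpolation=cv2.INTER_NEAREST),alpha=1.5))
env.hold(1.2);print(*samp(5,.02));env.hold(1.2);print(*samp(5,.02),env.get_state()['grip_width'])
```

```text
[-0.21378137 -0.51528142 11.55447499] [0.37074647 0.43080062 0.14977998] [ 0.61966382 -0.03634736  0.14242251] 24.825
[-0.53312481 -0.3951629  11.44502425] [0.68715513 0.57660234 0.44474071] [ 0.61966504 -0.03634465  0.14242344] 26.1083 0.02133677995722596
```

View pics/zside4.png

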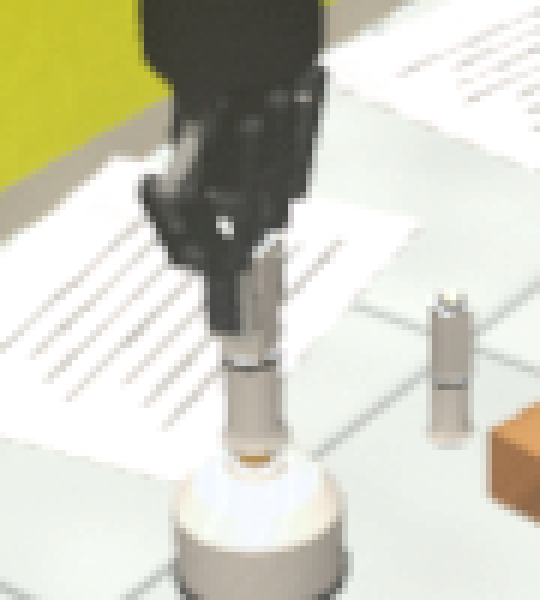

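The crop shows the gauge upright over the stem, its foot at about (253,440), just above the brass base nut. Force and position stayed steady for about 2.6 s. Next I'll lift off and check the stand centre offline from the earlier top view, where the hole is empty.

Run:
```python
from h import *
o=np.array([.6195,-.0363])
env.move_straight(np.array([*o,.165]),velocity=.04)
env.move_straight(np.array([*o,.25]),velocity=.12)
s=env.get_state();print(s['clock'],s['position'],s['ft_force'],s['grip_width'])
env.move_straight(np.array([.5244,-.1855,.25]),velocity=.15)
env.move_straight(np.array([.5244,-.1855,.14]),velocity=.12)
p,d=env.camera("side"); cv2.imwrite("pics/zside5.png",cv2.convertScaleAbs(cv2.resize(p[90:210,250:350],None,fx=5,fy=5,interpolation=cv2.INTER_NEAREST),alpha=1.5));np.savez("side5.npz",p=p,d=d)
print(samp(5))
# hole
for n,f in(("top","top3"),("side","side5"),("side","side3")):
    z=np.load(f+".npz");q=cloud(n,z['d']).reshape(-1,3)
    a=q[(abs(q[:,2]-.04)<.004)&(np.hypot(q[:,0]-.524,q[:,1]+.186)<.07)]
    r=cv2.minAreaRect((a[:,:2]*1e4).astype(np.float32)); print(f,len(a),np.array(r[0])/1e4,np.array(r[1])/1e4,r[2])
```

```text
27.7 [ 0.61916182 -0.03624248  0.24922848] [ 0.11635378  0.28346701 -1.79491875] 0.02121411349780255
(array([-0.10736914, -0.03476136, -1.81821185]), array([0.16520531, 0.21762796, 0.41089139]), array([ 0.52464717, -0.18559719,  0.14066101]), 30.3167)
top3 383 [ 0.52126909 -0.18747939] [0.08014939 0.08035479] 81.1597671508789
side5 365 [ 0.52356143 -0.18478474] [0.08423232 0.0839704 ] 80.94930267333984
side3 371 [ 0.52373638 -0.18336929] [0.08330849 0.08424404] 82.38836669921875
```

View pics/zside5.png

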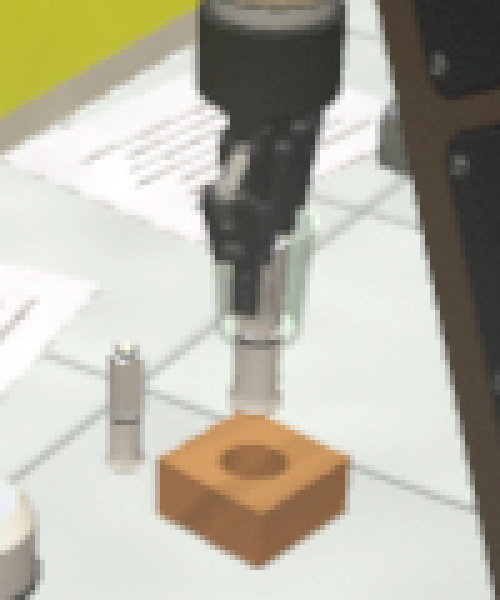

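The gauge hangs upright with its foot at about (256,400) above the empty hole at (254,462). The stand centre measures about (0.523,-0.186), which matches the pick position. I'll lower it under guard.

Run:
```python
from h import *
o=[.5243,-.1856]
g=env.move_straight(np.array([*o,.104]),velocity=.06,guard=5);print(g,samp(3)[2])
if not g:
    g=env.move_straight(np.array([*o,.078]),velocity=.03,guard=4);print(g,*samp(5))
if not g:
    g=env.move_straight(np.array([*o,.070]),velocity=.012,guard=2.5);print(g,*samp(8))
```

```text
False [ 0.5244662  -0.18568277  0.10423864]
False [-0.04246792 -0.11581551 -1.48015988] [0.21931241 0.29253705 0.46101126] [ 0.52437884 -0.18563236  0.07819053] 32.35
True [-0.77599027  0.07352276  5.92992852] [0.51068628 0.36318853 0.41697601] [ 0.52437377 -0.18564829  0.07333485] 33.0833
```

Run:
```python
from h import *
s=env.get_state();o=s['position'][:2]
env.move_straight(np.array([.5243,-.1856,.0733]),velocity=.01);print(*samp(5))
env.gripper_to(.06);env.hold(.2);s=env.get_state();print(s['grip_width'],s['ft_force'])
env.move_straight(np.array([.5243,-.1856,.16]),velocity=.08)
env.move_straight(np.array([.5243,-.1856,.26]),velocity=.15)
env.movep(np.array([.45,-.36,.26]),down(-78))
for n in("top","side"):
    p,d=env.camera(n); cv2.imwrite(f"pics/{n}6.png",p);np.savez(f"{n}6.npz",p=p,d=d)
cv2.imwrite("pics/zside6.png",cv2.convertScaleAbs(cv2.resize(p[140:210,220:330],None,fx=6,fy=6,interpolation=cv2.INTER_CUBIC),alpha=1.5))
print(env.get_state()['clock'])
```

```text
[-0.22487224 -0.42357488  2.46364479] [0.2364468  0.64152089 0.26868108] [ 0.52440011 -0.18565448  0.07334954] 33.5
0.060043451256201974 [-0.07376787  1.35313687  0.08912289]
37.0917
```

View pics/zside6.png

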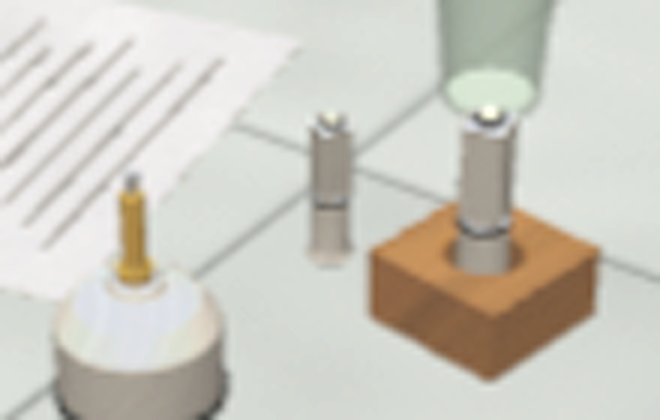

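View pics/top6.png

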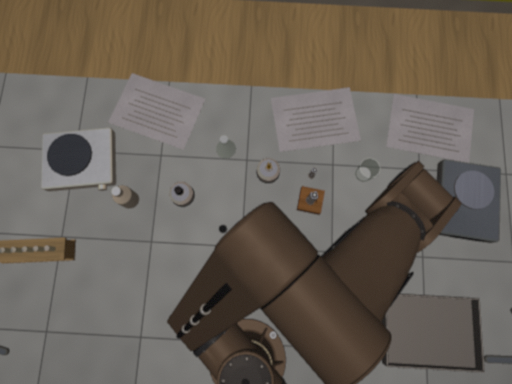

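The gauge stands upright in its stand, with the cap at about (489,115) in the side crop and (313,195) in the top view. The rod is back down, the pin is up, and nothing else that can be seen has moved.

```bash
python3 -c "
from plant import env
env.job_done();print(env.get_state()['clock'])"
```

```text
the job is handed in; nothing more can be done
the job is handed in; nothing more can be done
```

The job is done and handed in at about 37 s of the 72 s allowed; the hand-in gives no verdict.

- **Reading:** I took the larger gauge out of its stand and pressed it onto the bare stem in 1 mm steps, then 0.5 mm ones. The force grew about 0.68 N per mm and stopped growing at about 13 N net, roughly 18 mm after first touch. I pushed about 2.6 mm past that point, well short of the pin's 6.5 mm stop, and held it steady for about 2.6 s.
- **Return:** The gauge touched the stand's floor at the same height it was picked from, with a brief contact of about 7 N that I eased before letting go.
- **Last checks:** The final pictures show the gauge upright in the stand and the rod down. The pin is up again, and the bystanders in view have not moved. The gripper was well clear of everything.
- **What I could not confirm:**
  - The fingers hid the rod cap during the reading, so the reading point rests on force and position alone.
  - The arm hid the mortar and the pen in the last top view, so I did not check them there; the gripper never went near them at bench height.
  - The two cameras disagreed by 2 to 3 mm on some points. It did no harm: side forces on the stem stayed under about 1.5 N.

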